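Clamp the orange tube rack with its sprung arm and drop bolt

ROBOT

A 6-joint arm with a two-finger parallel gripper is mounted at the origin on the work surface. World frame = base frame: x ahead of the robot, y to its left, z up, the work surface at z = 0. Lengths are in m, angles in rad, forces in N, time in s.
With the tool pointing down it reaches from about 0.35 to 0.875 m from the base axis. Payload 15.5 kg.
Tool frame: the origin (TCP) lies at the very end of the fingers, on their centre line; the grasp point (between the pads) lies 19 mm behind it; z points along the fingers, x is the direction in which the jaws open and shut, and the axes are right-handed (so a half turn about z gives the same grasp; the last joint's range is limited). The gripper opens to 85 mm and grips with 20 to 120 N. Pads are 22 mm wide; open, the fingers measure 114 mm over their backs; the gripper's body (76 mm by 85 mm) begins 54 mm behind the grasp point. The pads swing forward as they close: fully open they stand 13 mm farther back than shut.
Start: joints at [-1.391, 0.494, 1.345, -0, 1.302, -0.096], TCP at [0.17, -0.602, 0.2] pointing down, gripper open.
Joint ranges: [-2.91, 2.91], [-0.82, 2.16], [0.22, 2.67], [-1.22, 4.37], [0.12, 2.79], [-3.08, 3.08]. Speed limits (rad/s): [1.89, 1.89, 2.57, 3.01, 3.01, 3.01].

INTERFACE

Orientations are given as [roll, pitch, yaw] about the fixed x, y, z axes, in that order (R = Rz(yaw) Ry(pitch) Rx(roll)).
In Python, from workcell import sense, capture, hand_in gives the robot as it stands.
- The arm moves only by the tool apply_moves, never from a script. Its argument "motion" is a list of rows, each an object with "offset": the shift along the tool's x, y, z in mm, a list of three; "delta_rot": the turn, a rotation vector about the tool's x, y, z in rad, a list of three; "gripper": the finger opening in mm, from 0 to 85.4. A call has 1 to 10 rows; each row is the pose to reach, as a shift and turn from the pose commanded when the call began, along the tool's axes at that moment; what a row does not reach only later rows make up. A row lasts 1/8 s, in which the tool goes at most 62.5 mm and 10.7 degrees, less where a joint would pass 70% of its speed; a pose out of reach is approached as far as the arm can. A call with a gripper value outside its range is refused whole. The fingers move at their own pace and stop on an object; the grip force is fixed at half the most. Time passes only in rows, so rows that repeat a pose let the fingers close. It gives the time, the measured TCP pose, the force and the opening at its end, in the units of the state.
- sense(): the state, without advancing time (a new reading comes with each control period).
- capture(name): name is "scene" or "top" or "wrist"; returns a dict with "pixels" (420x560x3 uint8, red, green, blue), "fov_y" (degrees; the focal length in pixels is half the picture's height over the tangent of half this angle, whatever the lens; pixels are square), "cx", "cy" (the principal point, pixels), "origin" and "rotation" of the camera in the world; the wrist camera has in their place "mount" (4x4, takes a point from camera to tool coordinates, whose origin is the TCP and whose axes are the tool frame's). Camera axes: x right, y up, looking along -z (the intrinsics and any distortion apply to the point x, -y, -z); pixel columns grow to the right and rows downward; lengths in m; the calibration is good to about 2 mm. The wrist camera is an equidistant fisheye: a pixel r from the principal point sees the ray r / f radians off the axis. A picture is of the moment at which its call begins: read the wrist's pose just before it. There is no depth.
- hand_in(): hands the job in, once; it reports no verdict.
The state is a dict: "time": time; "joint_pos": joint angles; "joint_vel": joint speeds; "joint_torque": joint torques, N m; "position": TCP position; "tcp_rot": TCP orientation; "contact_force": force on the tool from outside, world axes, zero at the start; "wrist_torque": the same for the moment, N m; "finger_gap": opening from 0.0 (shut) to 1.0 (fully open).
Only numpy, scipy, OpenCV 4.12 (cv2) and the standard library are available. Lean on these libraries where they do the work, as an engineer would, in place of code of your own. Each camera call takes 0.05 s, during which the arm holds its last target.

TASK

Secure the orange tube rack on its base plate: swing that station's sprung retaining arm round across the front of the rack, hold it there against its spring and push the teal bolt knob on its tip fully down into the brass keeper, so that the arm stays across when you let go. Do not shift the orange rack, and leave the arm at the white rack as it is.

Things in the scene. Friction and masses are not known exactly. Their poses are not given: they have to be found in the camera images.
- st_arm (a joint): Angle (rad) of the orange rack's white retaining arm, a level bar 14 mm wide, top 57 mm up. 0 = open, roughly towards the robot; grows counterclockwise from above; 1.40 = end stop, across the rack's front. A torsion spring always drives it back to 0 (1.4 N at the knob when open, 4.5 N at 1.40). Lower the bolt between 1.22 and 1.40 (aim for 1.32); released, the latched arm rests at about 1.19.
- st_bolt (a joint): Drop bolt in the arm's tip, in m: 0 = up (at the start), 0.025 = fully down. Slides straight down, stays where left (friction about 2 N). Down, its 12 mm shank stands 19 mm deep between the two cheeks (40 mm apart along the swing, 34 mm high) of the brass keeper on the base plate. Lowered above the near cheek (arm 1.0 to 1.2) it stops after 6 mm; lowered earlier it meets the cheek's outside.
- st_knob (a point): Centre of the teal knob on top of that bolt: an upright cylinder 26 mm in diameter, 40 mm high, riding with the arm 130 mm from its hinge axis. It spans 85 to 125 mm above the table with the bolt up, 60 to 100 mm with it down. Grip its sides from above. Only tube caps at the back of the rack (112 mm) stand as high near it.
- st_hinge (a point): Point on the arm's upright hinge axis, 50 mm above the table, near the front left corner (seen from the robot) of the aluminium base plate (190 x 200 x 12 mm). The level line from here to the knob is the arm, which swings about this point; the point's x and y axes are the plate's.
- orange_rack: Loose orange tube rack, 85 x 125 x 55 mm (0.45 kg), with three capped tubes, standing on the base plate behind the hinge and keeper; origin at the centre of its underside, its long side (y) parallel to the closed arm. Arm and rack do not touch, the arm stops a few mm short of it.
- other_arm (a joint): The same arm at the other, identical station, which holds the white rack: 0 = open. It must stay open.
Mind the look-alikes: they are no part of the job. There is more than one size of the orange_rack; the one meant has the size given above.

How it is judged:
On the way:
1. the arm at the orange rack has been swung across, past the keeper's near cheek (value of joint st_arm above 1.15 rad), for 0.1 s.
At the end, for the whole second after the job is handed in: The orange rack's arm stays across the front of the rack (angle above 1.12 rad, at rest) with its bolt at least 17 mm down in the keeper, let go; the orange rack stands upright within 20 mm of where it was, and the other arm is still open (below 0.2 rad) (value of joint st_arm above 1.12 rad and value of joint st_bolt above 0.017 m and velocity of joint st_arm between -0.1 and 0.1 rad/s and distance of orange_rack from where it was at the start of the episode below 0.02 m and angle between orange_rack's own z axis and vertical below 0.15 rad and value of joint other_arm below 0.2 rad); the robot touches nothing.
It fails at once if the arm at the white rack is swung more than 0.5 rad (value of joint other_arm above 0.5 rad).
It also fails if it takes over 38 s, if anything falls off the work surface, if the arm or the gripper's body presses on something with over 40 N, if the wrist force passes 120 N, or if a joint passes its speed limit or range.

## Working session

There is one attempt and no reset: what is moved stays moved. The work goes in short steps, Python scripts to look and compute and a tool call to move; the robot and the scene stay as the last step left them, time stands still between calls to the robot, and variables do not carry over. Pictures are saved under pics/ and viewed, and the job is handed in when it is done.

Besides the shell and the picture viewer there is one more tool, called after "Call:" by a JSON object that holds its "method" and its "body". apply_moves: Moves the arm, as the interface text tells. Its arguments: {"type":"object","properties":{"motion":{"type":"array"}},"required":["motion"]}

```bash
mkdir -p pics; python3 - <<'E'
from workcell import sense, capture
import cv2,numpy as np,json
s=sense();print(s)
for n in("scene","top"):
    c=capture(n);print(n,{k:v for k,v in c.items() if k!="pixels"})
    cv2.imwrite(f"pics/{n}0.png",c["pixels"][:,:,::-1])
    np.save(f"pics/{n}0.npy",{k:v for k,v in c.items()},allow_pickle=True)
E
```

```text
{'time': 0.0, 'joint_pos': array([-1.39152082e+00,  4.94200635e-01,  1.34614779e+00, -2.00200792e-05,
        1.30250157e+00, -9.55073071e-02]), 'joint_vel': array([-6.22699322e-04, -1.39342948e-05, -1.32663255e-03,  1.98888177e-04,
        1.35133751e-05,  5.80552039e-04]), 'joint_torque': array([-2.55620216e-03, -8.82176256e+01, -3.83867061e+01, -2.90764510e-04,
        1.02766202e-02,  1.73048409e-05]), 'position': array([ 0.16950474, -0.60115039,  0.19988378]), 'tcp_rot': array([-3.14149196e+00,  1.25345851e-03, -1.29600814e+00]), 'contact_force': array([-0.5380148 ,  0.75655432,  0.38749089]), 'wrist_torque': array([0.0091771 , 0.00344511, 0.00327921]), 'finger_gap': 1.0028005662944535}
scene {'fov_y': 43.475788183633114, 'cx': 289.9400600669339, 'cy': 207.3951544798158, 'origin': array([ 1.36886983, -0.04295141,  0.64951536]), 'rotation': array([0.97035477, 0.00831262, 1.43606175])}
top {'fov_y': 56.44231525292351, 'cx': 278.43160488328334, 'cy': 207.23481999665677, 'origin': array([0.43172825, 0.08439124, 0.83817095]), 'rotation': array([ 0.17537295, -0.01918402, -1.57616169])}
```

View pics/scene0.png

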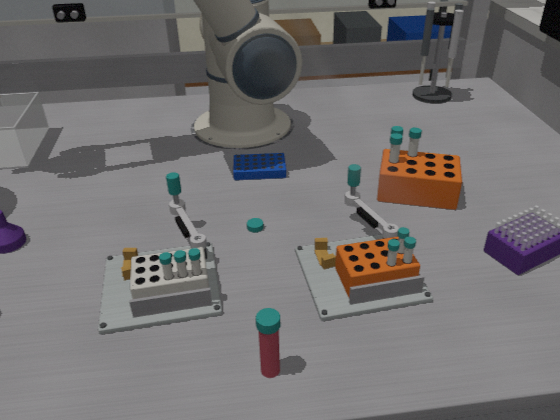

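View pics/top0.png

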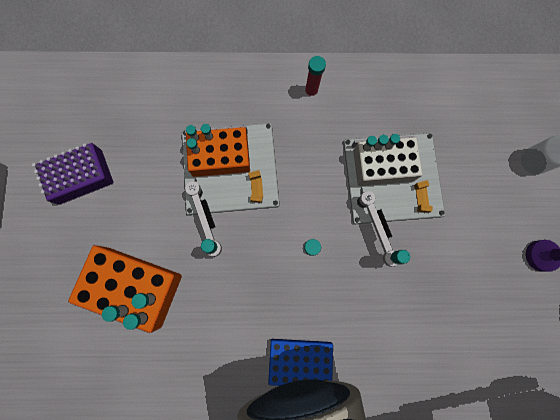

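The top view shows the orange station at about px (230,180): hinge (192,187), knob (209,246), brass keeper (256,187). The white station is to its right. The second orange rack at (125,290) is the larger look-alike. I'll enlarge this area.

```bash
cat > h.py <<'E'
import numpy as np
from scipy.spatial.transform import Rotation as R
def load(n): return np.load(n,allow_pickle=True).item()
def ray(c,u,v):
    f=c["pixels"].shape[0]/2/np.tan(np.radians(c["fov_y"]/2))
    return R.from_euler("xyz",c["rotation"]).apply([(u-c["cx"])/f,-(v-c["cy"])/f,-1])
def at(c,u,v,z):
    d=ray(c,u,v);o=np.array(c["origin"]);return (o+d*(z-o[2])/d[2]).round(4)
def proj(c,p):
    f=c["pixels"].shape[0]/2/np.tan(np.radians(c["fov_y"]/2))
    q=R.from_euler("xyz",c["rotation"]).inv().apply(np.array(p)-c["origin"])
    return c["cx"]-f*q[0]/q[2], c["cy"]+f*q[1]/q[2]
E
python3 - <<'E'
import cv2
a=cv2.imread("pics/top0.png")[115:265,170:290];cv2.imwrite("pics/topc.png",cv2.resize(a,None,fx=4,fy=4,interpolation=cv2.INTER_CUBIC))
a=cv2.imread("pics/scene0.png")[155:315,290:440];cv2.imwrite("pics/scenec.png",cv2.resize(a,None,fx=3.7,fy=3.7,interpolation=cv2.INTER_CUBIC))
E
```

```text
(no output)
```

View pics/topc.png

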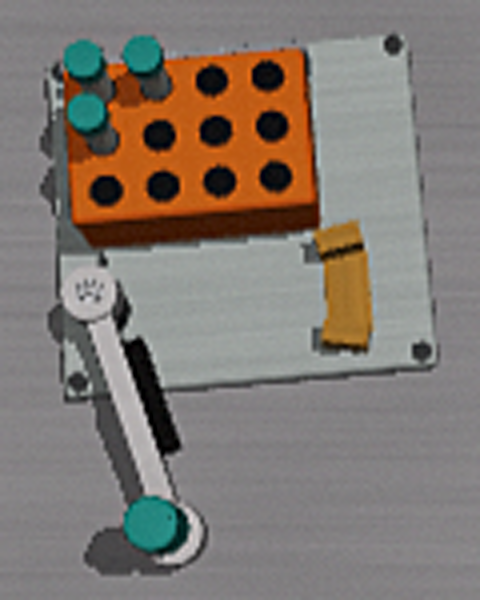

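View pics/scenec.png

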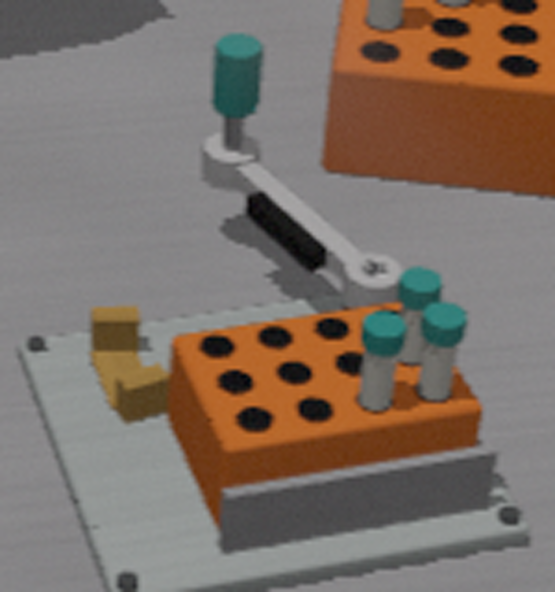

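The knob top is at top-crop (155,524), full-frame (208.7,246). The hinge is at (192.5,188), and the keeper spans crop (340,235) to (345,340). I'll triangulate these with the scene view.

```bash
python3 - <<'E'
from h import *
t=load("pics/top0.npy");s=load("pics/scene0.npy")
T=lambda x,y,z:at(t,x/4+170-.4,y/4+115-.4,z)
S=lambda x,y,z:at(s,x/3.7+290-.4,y/3.7+155-.4,z)
k=T(155,524,.125);h=T(90,290,.06)
print("knob",k,S(238,46,.125)); print("hinge",h,S(376,268,.06))
print("arm tip disc",T(177,535,.06),S(231,150,.06))
d=(k-h)[:2];print("r",np.hypot(*d),np.degrees(np.arctan2(d[1],d[0])))
b=[T(393,44,.013),T(422,350,.013),T(78,382,.013)];print(b)
e=b[0]-b[1];print(np.linalg.norm(e),np.arctan2(e[1],e[0]));e=b[2]-b[1];print(np.linalg.norm(e),np.arctan2(e[1],e[0])-np.pi/2)
print("keeper far/near",T(338,232,.046),T(345,345,.046),S(117,318,.046),S(143,380,.046))
E
```

```text
knob [0.4876 0.1975 0.125 ] [0.4876 0.2    0.125 ]
hinge [0.6114 0.2438 0.06  ] [0.6074 0.2468 0.06  ]
arm tip disc [0.4873 0.1969 0.06  ] [0.4897 0.1996 0.06  ]
r 0.1321746193487994 -159.4946904259824
[array([0.7622, 0.0903, 0.013 ]), array([0.5891, 0.0749, 0.013 ]), array([0.5721, 0.2581, 0.013 ])]
0.1737836873817563 0.0887323042794348
0.1839870647627164 0.092529779716787
keeper far/near [0.6455 0.1188 0.046 ] [0.5855 0.1149 0.046 ] [0.6112 0.1133 0.046 ] [0.6606 0.1168 0.046 ]
```

```bash
cat >> h.py <<'E'
def tool(s,p,yaw=None):
    r=R.from_euler("xyz",s["tcp_rot"]);o=r.inv().apply(np.array(p)-s["position"])*1000
    rv=(r.inv()*R.from_euler("xyz",[np.pi,0,yaw])).as_rotvec() if yaw is not None else None
    return o.round(1),None if rv is None else rv.round(4)
E
python3 - <<'E'
from h import *
from workcell import sense
s=sense()
for p in ([.40,-.25,.22],[.4885,.1985,.2]): print(tool(s,p,-1.204))
E
```

```text
(array([-275.5, -317.1,  -19.7]), array([-0.0001,  0.0011, -0.092 ]))
(array([-683.1, -524. ,    0.8]), array([-0.0001,  0.0011, -0.092 ]))
```

Call:
{"method": "apply_moves", "body": {"motion": [{"offset": [-40,-45,-20],"delta_rot": [0,0,-0.092],"gripper": 60},{"offset": [-80,-90,-20],"delta_rot": [0,0,-0.092],"gripper": 60},{"offset": [-120,-135,-20],"delta_rot": [0,0,-0.092],"gripper": 60},{"offset": [-160,-180,-20],"delta_rot": [0,0,-0.092],"gripper": 60},{"offset": [-200,-225,-20],"delta_rot": [0,0,-0.092],"gripper": 60},{"offset": [-240,-270,-20],"delta_rot": [0,0,-0.092],"gripper": 60},{"offset": [-275,-317,-20],"delta_rot": [0,0,-0.092],"gripper": 60},{"offset": [-325,-343,-20],"delta_rot": [0,0,-0.092],"gripper": 60},{"offset": [-375,-369,-20],"delta_rot": [0,0,-0.092],"gripper": 60},{"offset": [-425,-395,-20],"delta_rot": [0,0,-0.092],"gripper": 60}]}}

```text
time: 1.35
position: [0.4345, -0.0835, 0.2204]
tcp_rot: [3.142, 0.0, -1.204]
contact_force: [1.4, -0.0, 0.0]
finger_gap: 0.699
```

```bash
python3 - <<'E'
from h import *
from workcell import sense
s=sense();print(s["position"],s["time"])
print(tool(s,[.4885,.1985,.19],-1.204))
E
```

```text
[ 0.43448211 -0.08350859  0.22041074] 1.35
(array([-243.9, -151.5,   30.4]), array([ 0.    ,  0.    , -0.0002]))
```

Call:
{"method": "apply_moves", "body": {"motion": [{"offset": [-49,-30,0],"delta_rot": [0,0,0],"gripper": 60},{"offset": [-98,-60,0],"delta_rot": [0,0,0],"gripper": 60},{"offset": [-147,-91,0],"delta_rot": [0,0,0],"gripper": 60},{"offset": [-196,-121,0],"delta_rot": [0,0,0],"gripper": 60},{"offset": [-244,-151,0],"delta_rot": [0,0,0],"gripper": 60},{"offset": [-244,-151,0],"delta_rot": [0,0,0],"gripper": 60},{"offset": [-244,-151,0],"delta_rot": [0,0,0],"gripper": 60}]}}

```text
time: 2.22
position: [0.4875, 0.1964, 0.2201]
tcp_rot: [3.141, -0.0, -1.203]
contact_force: [-0.5, 0.0, -0.7]
finger_gap: 0.701
```

```bash
python3 - <<'E'
from h import *
from workcell import sense,capture
import cv2
s=sense();print(s["position"],s["tcp_rot"],s["time"])
print(tool(s,[.4885,.1985,.095],-1.204))
c=capture("wrist");np.save("pics/w1.npy",c);cv2.imwrite("pics/w1.png",c["pixels"][:,:,::-1])
print({k:v for k,v in c.items() if k!="pixels"})
# predict knob top centre and hinge in picture
r=R.from_euler("xyz",s["tcp_rot"]);M=np.array(c["mount"])
f=210/np.tan(np.radians(c["fov_y"]/2))
for p in([.488,.1985,.125],[.6095,.2452,.06]):
    q=np.linalg.inv(M)@np.r_[r.inv().apply(np.array(p)-s["position"]),1]
    x,y,z=q[0],-q[1],-q[2];rho=np.hypot(x,y);th=np.arctan2(rho,z)
    print(c["cx"]+f*th*x/rho,c["cy"]+f*th*y/rho)
E
```

```text
[0.48747343 0.19639251 0.22011177] [ 3.14058682e+00 -1.39209272e-04 -1.20325733e+00] 2.225
(array([ -1.6,  -1.8, 125.1]), array([ 0.001 , -0.0001,  0.0007]))
{'fov_y': 65.70646984690485, 'cx': 278.4617210132571, 'cy': 211.11498880785135, 'mount': array([[ 9.99999537e-01, -8.81331329e-04, -3.85955016e-04,
         1.22291970e-03],
       [-9.57753036e-04, -9.50088653e-01, -3.11978579e-01,
        -8.06407124e-02],
       [-9.17349860e-05,  3.11978804e-01, -9.50089058e-01,
        -1.74151927e-01],
       [ 0.00000000e+00,  0.00000000e+00,  0.00000000e+00,
         1.00000000e+00]])}
274.8532445844 201.07152438964178
275.5385273607865 58.747449719109596
```

View pics/w1.png

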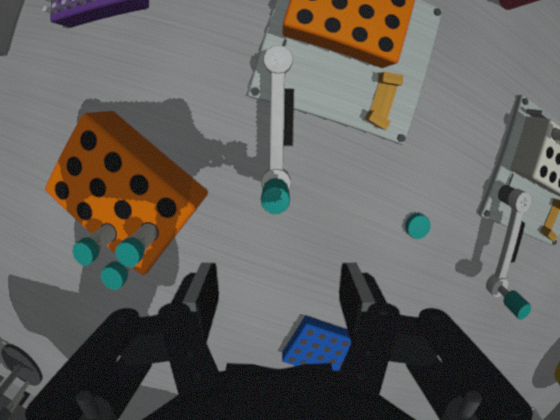

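The wrist view shows the knob top at about (275,200) and the hinge at (278,60). The predictions were (275,201) and (275.5,59), so the positions hold. I'll descend and grip.

Call:
{"method": "apply_moves", "body": {"motion": [{"offset": [-1.5,-2,40],"delta_rot": [0,0,0],"gripper": 60},{"offset": [-1.5,-2,80],"delta_rot": [0,0,0],"gripper": 60},{"offset": [-1.5,-2,110],"delta_rot": [0,0,0],"gripper": 60},{"offset": [-1.5,-2,125],"delta_rot": [0,0,0],"gripper": 60},{"offset": [-1.5,-2,125],"delta_rot": [0,0,0],"gripper": 40},{"offset": [-1.5,-2,125],"delta_rot": [0,0,0],"gripper": 20},{"offset": [-1.5,-2,125],"delta_rot": [0,0,0],"gripper": 15},{"offset": [-1.5,-2,125],"delta_rot": [0,0,0],"gripper": 15},{"offset": [-1.5,-2,125],"delta_rot": [0,0,0],"gripper": 15}]}}

```text
time: 3.4
position: [0.4894, 0.1988, 0.0958]
tcp_rot: [-3.141, -0.0, -1.204]
contact_force: [-0.3, -0.5, 0.2]
finger_gap: 0.177
```

```bash
python3 - <<'E'
from h import *
from workcell import sense,capture
s=sense();print(s["position"],s["tcp_rot"],s["time"],s["finger_gap"]*85.4,s["contact_force"])
H=np.array([.6095,.2452]);d=s["position"][:2]-H;print(np.hypot(*d),np.arctan2(d[1],d[0]))
import cv2
c=capture("wrist");cv2.imwrite("pics/w2.png",c["pixels"][:,:,::-1])
E
```

```text
[0.4893539  0.19881321 0.09576694] [-3.14108993e+00 -4.20101171e-05 -1.20388082e+00] 3.4 15.1031205721248 [-0.30733698 -0.54057714  0.2256118 ]
0.12878982450988122 -2.773137883409778
```

View pics/w2.png

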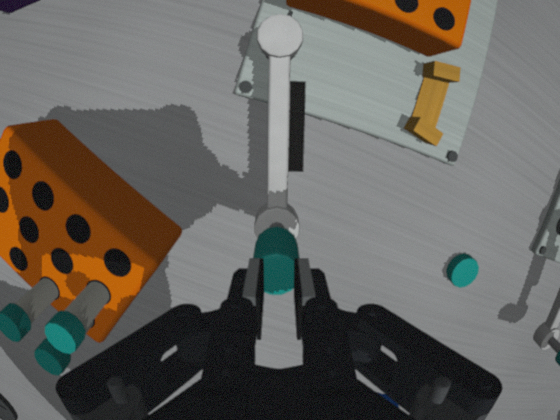

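The opening reads 15 mm, yet the knob is 26 mm across, so the grip isn't right. I'll check where the knob really is with an enlarged crop.

```bash
cat >> h.py <<'E'
def wproj(c,s,p):
    r=R.from_euler("xyz",s["tcp_rot"]);M=np.array(c["mount"]);f=210/np.tan(np.radians(c["fov_y"]/2))
    q=np.linalg.inv(M)@np.r_[r.inv().apply(np.array(p)-s["position"]),1]
    x,y,z=q[0],-q[1],-q[2];rho=np.hypot(x,y);th=np.arctan2(rho,z)
    return np.round([c["cx"]+f*th*x/rho,c["cy"]+f*th*y/rho],1)
E
python3 - <<'E'
from h import *
from workcell import sense,capture
import cv2
s=sense();c=capture("wrist");a=c["pixels"][:,:,::-1]
print("tcp",wproj(c,s,s["position"]))
r=R.from_euler("xyz",s["tcp_rot"])
for z in(.125,.085):
  for o in([0,0],[13,0],[-13,0],[0,13],[0,-13]):
    p=r.apply(np.r_[o,0]/1000.)+s["position"];p[2]=z;print(z,o,wproj(c,s,p))
cv2.imwrite("pics/w2c.png",cv2.resize(np.ascontiguousarray(a[190:350,190:370]),None,fx=4,fy=3.7))
for n in("scene","top"):
  c=capture(n);a=np.ascontiguousarray(c["pixels"][:,:,::-1]);cv2.imwrite(f"pics/{n}2.png",a)
  np.save(f"pics/{n}2.npy",c)
a=cv2.imread("pics/scene2.png")[90:290,260:430];cv2.imwrite("pics/scene2c.png",cv2.resize(a,None,fx=3,fy=3))
E
```

```text
tcp [276.2 249. ]
0.125 [0, 0] [275.9 273.2]
0.125 [13, 0] [301.5 273.1]
0.125 [-13, 0] [250.3 273. ]
0.125 [0, 13] [275.9 294.6]
0.125 [0, -13] [275.8 250. ]
0.085 [0, 0] [276.3 241.7]
0.085 [13, 0] [297.3 241.7]
0.085 [-13, 0] [255.4 241.7]
0.085 [0, 13] [276.4 260.5]
0.085 [0, -13] [276.3 222. ]
```

View pics/w2c.png

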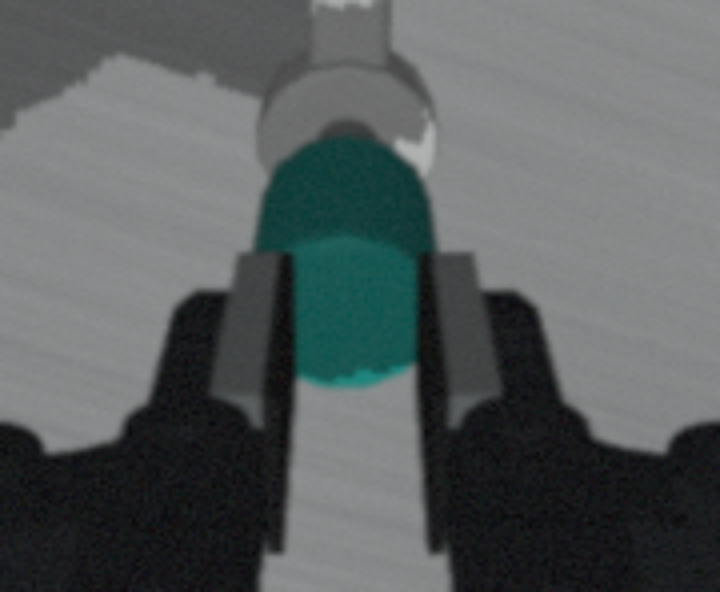

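View pics/scene2c.png

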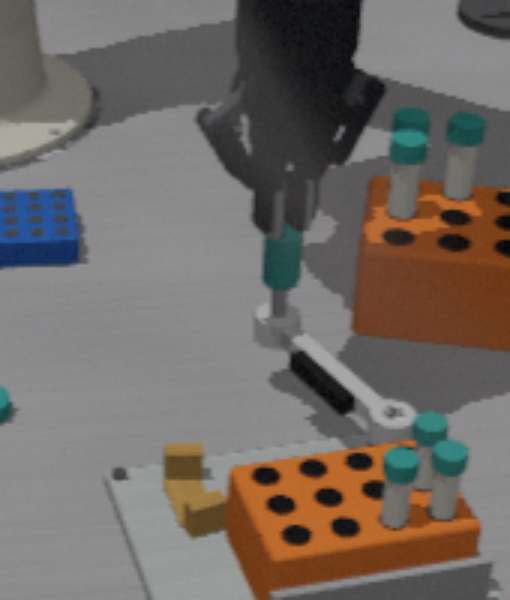

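Both views put the fingertips level with the knob top (z about 0.13). That is some 33 mm above where the reported TCP says they should be, so I closed above the knob and touched nothing. I'll open, go lower and re-check.

Call:
{"method": "apply_moves", "body": {"motion": [{"offset": [0,0,0],"delta_rot": [0,0,0],"gripper": 50},{"offset": [0,0,0],"delta_rot": [0,0,0],"gripper": 50},{"offset": [0,0,0],"delta_rot": [0,0,0],"gripper": 50},{"offset": [0,0,10],"delta_rot": [0,0,0],"gripper": 50},{"offset": [0,0,20],"delta_rot": [0,0,0],"gripper": 50},{"offset": [0,0,20],"delta_rot": [0,0,0],"gripper": 50}]}}

```text
time: 4.35
position: [0.4885, 0.1985, 0.0744]
tcp_rot: [3.14, 0.0, -1.204]
contact_force: [-0.0, -0.7, -0.1]
finger_gap: 0.584
```

```bash
cat > look.py <<'E'
import sys
from h import *
from workcell import sense,capture
import cv2
k=sys.argv[1]
s=sense();print(s["position"].round(4),s["tcp_rot"].round(4),s["time"],s["finger_gap"]*85.4,s["contact_force"].round(2))
c=capture("wrist");cv2.imwrite(f"pics/w{k}.png",c["pixels"][:,:,::-1])
print("tcp",wproj(c,s,s["position"]))
x0=int(sys.argv[2]) if len(sys.argv)>2 else 260;y0=int(sys.argv[3]) if len(sys.argv)>3 else 90
a=capture("scene")["pixels"][:,:,::-1][y0:y0+200,x0:x0+170]
w=c["pixels"][:,:,::-1][150:350,190:370]
cv2.imwrite(f"pics/c{k}.png",np.hstack([cv2.resize(np.ascontiguousarray(a),(400,470)),cv2.resize(np.ascontiguousarray(w),(400,470))]))
E
python3 look.py 3
```

```text
[0.4885 0.1985 0.0744] [ 3.1396e+00  2.0000e-04 -1.2040e+00] 4.35 49.89459829348623 [-0.   -0.71 -0.11]
tcp [276.2 249. ]
```

View pics/c3.png

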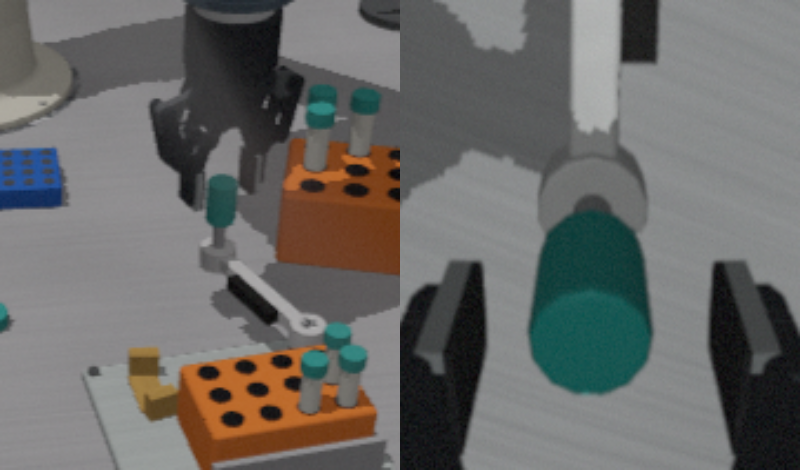

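The fingertips now reach about half-way down the knob, with the knob centred between them. I'll go 10 mm lower and close.

Call:
{"method": "apply_moves", "body": {"motion": [{"offset": [0,0,10],"delta_rot": [0,0,0],"gripper": 50},{"offset": [0,0,10],"delta_rot": [0,0,0],"gripper": 40},{"offset": [0,0,10],"delta_rot": [0,0,0],"gripper": 20},{"offset": [0,0,10],"delta_rot": [0,0,0],"gripper": 10},{"offset": [0,0,10],"delta_rot": [0,0,0],"gripper": 10},{"offset": [0,0,10],"delta_rot": [0,0,0],"gripper": 10}]}}

```text
time: 5.2
position: [0.4891, 0.1987, 0.0655]
tcp_rot: [3.141, 0.0, -1.204]
contact_force: [-0.3, 1.2, -3.0]
finger_gap: 0.286
```

```bash
python3 look.py 4
```

```text
[0.4891 0.1987 0.0655] [ 3.1414  0.     -1.204 ] 5.2 24.462320866069593 [-0.33  1.24 -2.96]
tcp [276.2 249. ]
```

View pics/c4.png

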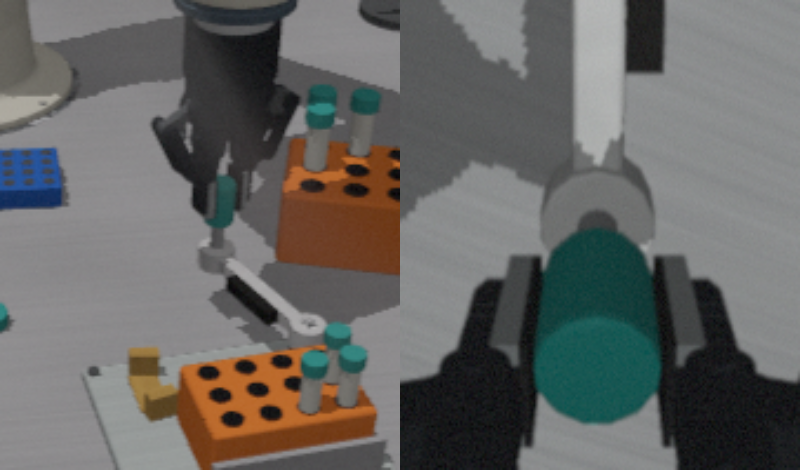

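Gripped: the opening is 24.5 mm and the pads sit on the knob's sides. Next I'll compute the arc about the hinge.

```bash
python3 - <<'E'
from h import *
from workcell import sense
s=sense();r=R.from_euler("xyz",[np.pi,0,-1.204])
h=r.inv().apply(np.array([.6095,.2452,0])-[*s["position"][:2],0])[:2]*1000;print(h)
for a in np.arange(1,15)*.095:
    q=h+np.array([[np.cos(a),np.sin(a)],[-np.sin(a),np.cos(a)]])@(-h);print(round(a,3),q.round(1))
E
```

```text
[  -0.20506939 -129.02952691]
0.095 [12.2 -0.6]
0.19 [24.4 -2.4]
0.285 [36.3 -5.3]
0.38 [47.8 -9.3]
0.475 [ 59.  -14.4]
0.57 [ 69.6 -20.5]
0.665 [ 79.6 -27.6]
0.76 [ 88.8 -35.6]
0.855 [ 97.3 -44.5]
0.95 [104.9 -54.1]
1.045 [111.5 -64.4]
1.14 [117.1 -75.3]
1.235 [121.7 -86.7]
1.33 [125.2 -98.5]
```

Call:
{"method": "apply_moves", "body": {"motion": [{"offset": [12.2,-0.6,0],"delta_rot": [0,0,-0.095],"gripper": 10},{"offset": [24.4,-2.4,0],"delta_rot": [0,0,-0.19],"gripper": 10},{"offset": [36.3,-5.3,0],"delta_rot": [0,0,-0.285],"gripper": 10},{"offset": [47.8,-9.3,0],"delta_rot": [0,0,-0.38],"gripper": 10},{"offset": [59,-14.4,0],"delta_rot": [0,0,-0.475],"gripper": 10},{"offset": [69.6,-20.5,0],"delta_rot": [0,0,-0.57],"gripper": 10},{"offset": [69.6,-20.5,0],"delta_rot": [0,0,-0.57],"gripper": 10}]}}

```text
time: 6.18
position: [0.5331, 0.1407, 0.0654]
tcp_rot: [3.141, 0.001, -0.635]
contact_force: [-3.5, 0.5, 1.5]
finger_gap: 0.286
```

```bash
python3 look.py 5
```

```text
[0.5331 0.1407 0.0654] [ 3.141e+00  6.000e-04 -6.351e-01] 6.175 24.447981154441937 [-3.54  0.48  1.47]
tcp [276.1 247.8]
```

View pics/c5.png

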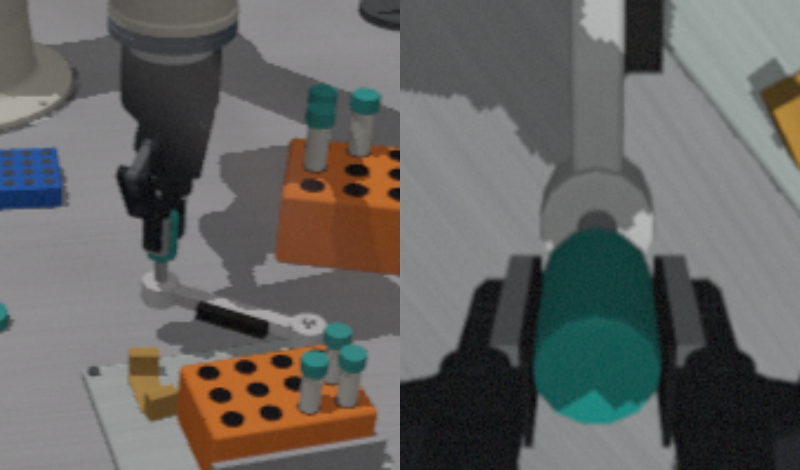

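The arm follows cleanly with small forces. I'll continue the arc to about 1.32.

Call:
{"method": "apply_moves", "body": {"motion": [{"offset": [12.2,-0.6,0],"delta_rot": [0,0,-0.095],"gripper": 10},{"offset": [24.4,-2.4,0],"delta_rot": [0,0,-0.19],"gripper": 10},{"offset": [36.3,-5.3,0],"delta_rot": [0,0,-0.285],"gripper": 10},{"offset": [47.8,-9.3,0],"delta_rot": [0,0,-0.38],"gripper": 10},{"offset": [59,-14.4,0],"delta_rot": [0,0,-0.475],"gripper": 10},{"offset": [69.6,-20.5,0],"delta_rot": [0,0,-0.57],"gripper": 10},{"offset": [79.6,-27.6,0],"delta_rot": [0,0,-0.665],"gripper": 10},{"offset": [88.2,-35,0],"delta_rot": [0,0,-0.753],"gripper": 10},{"offset": [88.2,-35,0],"delta_rot": [0,0,-0.753],"gripper": 10}]}}

```text
time: 7.4
position: [0.6248, 0.1167, 0.0652]
tcp_rot: [3.141, 0.001, 0.119]
contact_force: [-5.4, -6.4, 1.0]
finger_gap: 0.286
```

```bash
python3 look.py 6; python3 - <<'E'
from h import *
from workcell import sense
s=sense();d=s["position"][:2]-[.6095,.2452];print(np.hypot(*d),np.arctan2(d[1],d[0])+2.775)
E
```

```text
[0.6248 0.1167 0.0652] [3.1405e+00 1.1000e-03 1.1890e-01] 7.4 24.45602704967506 [-5.44 -6.37  1.01]
tcp [276.9 246.5]
0.12937990811110472 1.3190839304616162
```

View pics/c6.png

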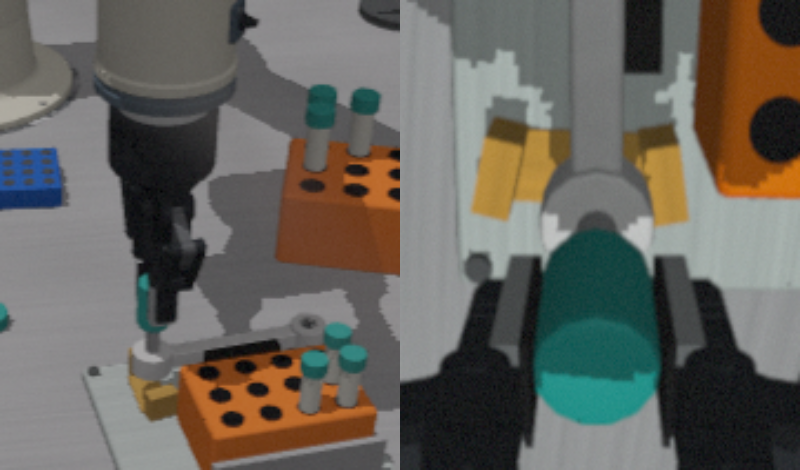

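View pics/w6.png

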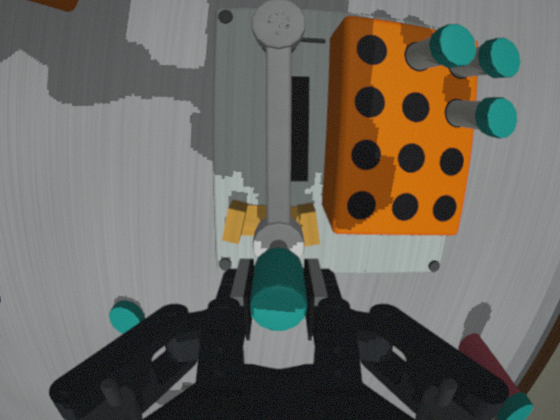

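The arm is across, at roughly 1.32, with its tip between the two brass cheeks seen at px (233,222) and (309,224). Now I'll push the bolt down in steps.

Call:
{"method": "apply_moves", "body": {"motion": [{"offset": [0,0,4],"delta_rot": [0,0,0],"gripper": 10},{"offset": [0,0,8],"delta_rot": [0,0,0],"gripper": 10},{"offset": [0,0,12],"delta_rot": [0,0,0],"gripper": 10},{"offset": [0,0,12],"delta_rot": [0,0,0],"gripper": 10}]}}

```text
time: 8.0
position: [0.6241, 0.1166, 0.0529]
tcp_rot: [3.141, 0.002, 0.117]
contact_force: [-4.7, -6.3, -3.1]
finger_gap: 0.289
```

```bash
python3 look.py 7
```

```text
[0.6241 0.1166 0.0529] [3.1406e+00 1.8000e-03 1.1730e-01] 8.0 24.673631860211454 [-4.72 -6.31 -3.09]
tcp [276.9 246.5]
```

View pics/c7.png

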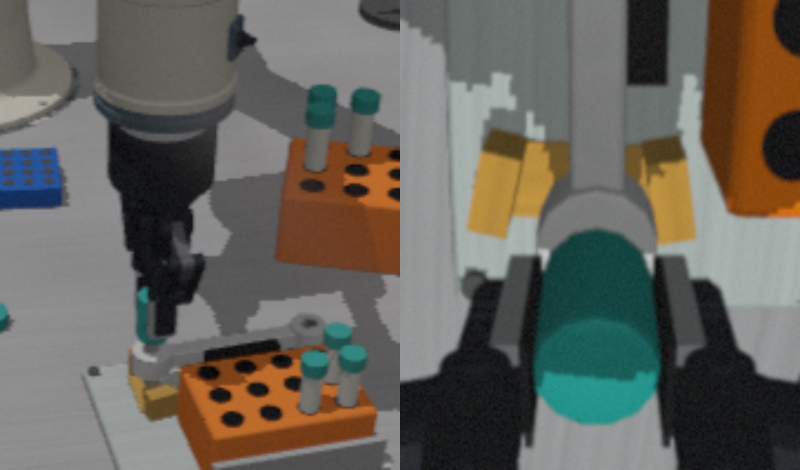

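The bolt has moved down 12 mm, well past the 6 mm at which it would stop on the cheek, so it is entering the keeper. I'll push the rest, 1 mm over to seat it.

Call:
{"method": "apply_moves", "body": {"motion": [{"offset": [0,0,4],"delta_rot": [0,0,0],"gripper": 10},{"offset": [0,0,8],"delta_rot": [0,0,0],"gripper": 10},{"offset": [0,0,11],"delta_rot": [0,0,0],"gripper": 10},{"offset": [0,0,13.5],"delta_rot": [0,0,0],"gripper": 10},{"offset": [0,0,13.5],"delta_rot": [0,0,0],"gripper": 10}]}}

```text
time: 8.72
position: [0.6249, 0.1167, 0.0405]
tcp_rot: [3.14, -0.0, 0.118]
contact_force: [-5.6, -7.7, 9.5]
finger_gap: 0.285
```

```bash
python3 look.py 8
```

```text
[0.6249 0.1167 0.0405] [ 3.1404e+00 -1.0000e-04  1.1760e-01] 8.725 24.38101962643777 [-5.59 -7.65  9.52]
tcp [276.9 246.5]
```

View pics/c8.png

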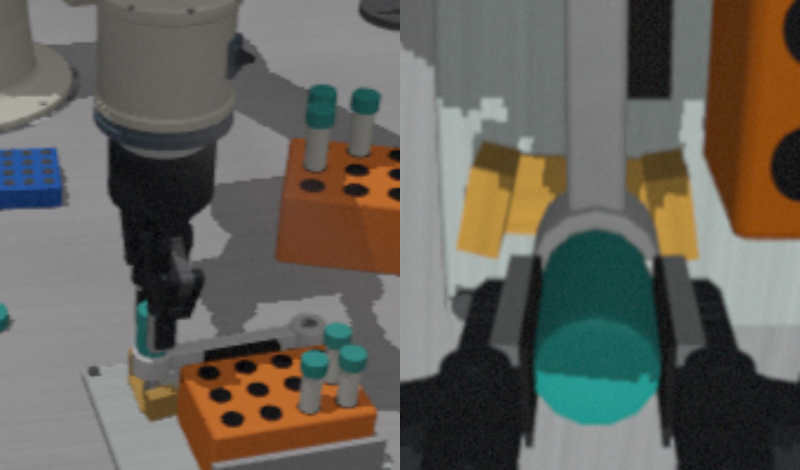

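The bolt has bottomed: 24.7 mm of travel and a +9.5 N reaction. I'll ease the arm back towards its latched rest angle, then open and retreat upward.

Call:
{"method": "apply_moves", "body": {"motion": [{"offset": [-6,-0.1,0],"delta_rot": [0,0,0.045],"gripper": 10},{"offset": [-11.5,-0.5,0],"delta_rot": [0,0,0.09],"gripper": 10},{"offset": [-11.5,-0.5,0],"delta_rot": [0,0,0.09],"gripper": 10},{"offset": [-11.5,-0.5,0],"delta_rot": [0,0,0.09],"gripper": 50},{"offset": [-11.5,-0.5,0],"delta_rot": [0,0,0.09],"gripper": 50},{"offset": [-11.5,-0.5,0],"delta_rot": [0,0,0.09],"gripper": 50},{"offset": [-11.5,-0.5,0],"delta_rot": [0,0,0.09],"gripper": 50}]}}

```text
time: 9.7
position: [0.6139, 0.1163, 0.04]
tcp_rot: [-3.142, -0.0, 0.029]
contact_force: [-0.6, -0.0, -1.0]
finger_gap: 0.587
```

```bash
python3 look.py 9
```

```text
[0.6139 0.1163 0.04  ] [-3.1416e+00 -4.0000e-04  2.8900e-02] 9.7 50.152376290248995 [-0.6  -0.01 -0.96]
tcp [276.7 246.6]
```

View pics/c9.png

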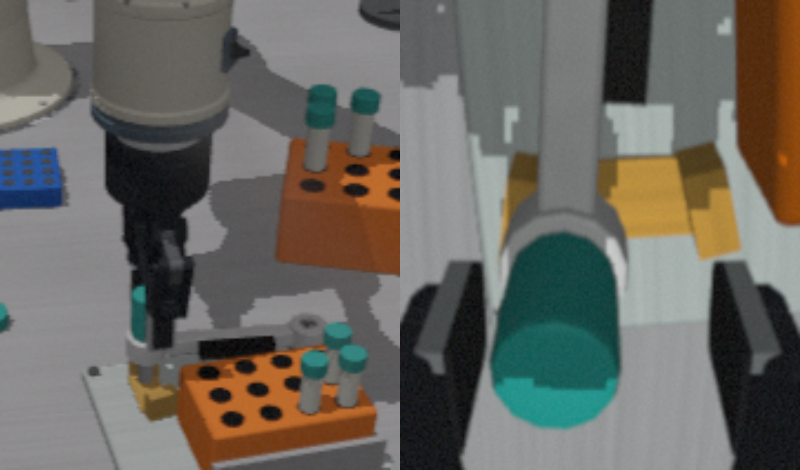

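Released: the arm rests against the near cheek and the contact force is about 0. I'll retreat straight up.

Call:
{"method": "apply_moves", "body": {"motion": [{"offset": [-6,0,0],"delta_rot": [0,0,0],"gripper": 50},{"offset": [-6,0,-25],"delta_rot": [0,0,0],"gripper": 50},{"offset": [-6,0,-60],"delta_rot": [0,0,0],"gripper": 50},{"offset": [-6,0,-110],"delta_rot": [0,0,0],"gripper": 50},{"offset": [-56,0,-150],"delta_rot": [0,0,0],"gripper": 50},{"offset": [-106,0,-170],"delta_rot": [0,0,0],"gripper": 50},{"offset": [-156,0,-170],"delta_rot": [0,0,0],"gripper": 50},{"offset": [-156,0,-170],"delta_rot": [0,0,0],"gripper": 50},{"offset": [-156,0,-170],"delta_rot": [0,0,0],"gripper": 50}]}}

```text
time: 10.92
position: [0.4581, 0.1117, 0.2102]
tcp_rot: [-3.142, -0.001, 0.029]
contact_force: [0.6, 0.6, -0.2]
finger_gap: 0.585
```

```bash
python3 look.py 10 270 130; python3 - <<'E'
from h import *
from workcell import capture
import cv2
c=capture("top");cv2.imwrite("pics/top10.png",c["pixels"][:,:,::-1])
a=c["pixels"][:,:,::-1][115:265,170:290];b=cv2.imread("pics/top0.png")[115:265,170:290]
cv2.imwrite("pics/top10c.png",np.hstack([cv2.resize(np.ascontiguousarray(x),None,fx=3.3,fy=3.3,interpolation=2) for x in(b,a)]))
E
```

```text
[0.4581 0.1117 0.2102] [-3.1415e+00 -1.0000e-03  2.9000e-02] 10.925 49.92284034087534 [ 0.6   0.61 -0.17]
tcp [276.7 246.6]
```

View pics/top10c.png

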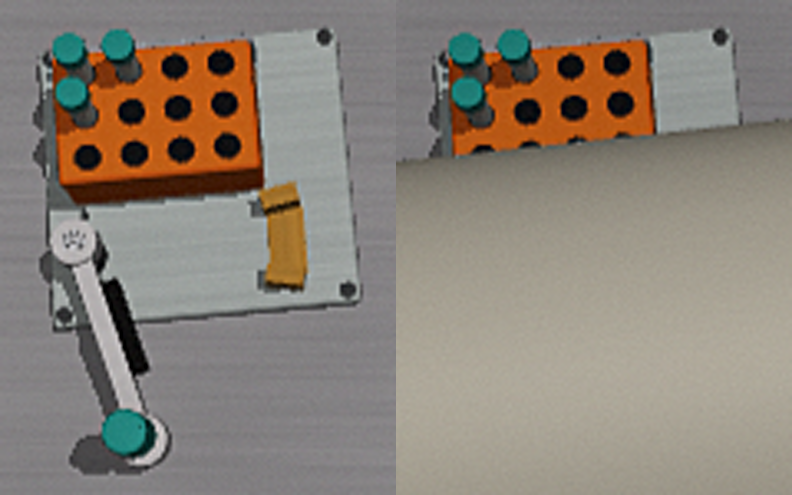

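View pics/c10.png

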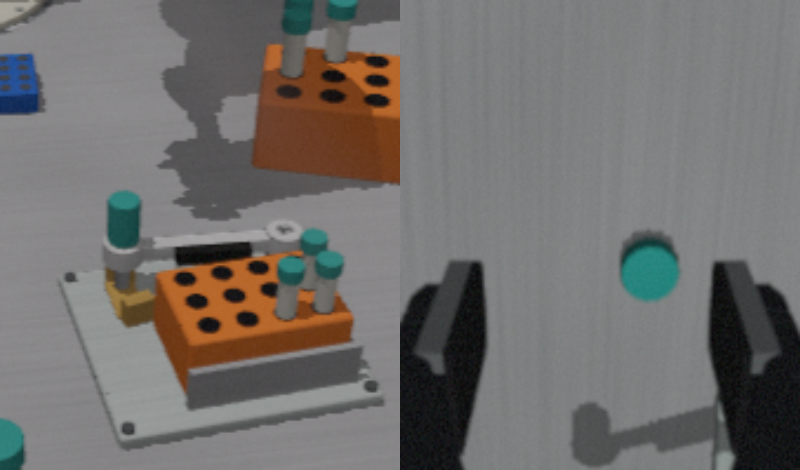

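View pics/top10.png

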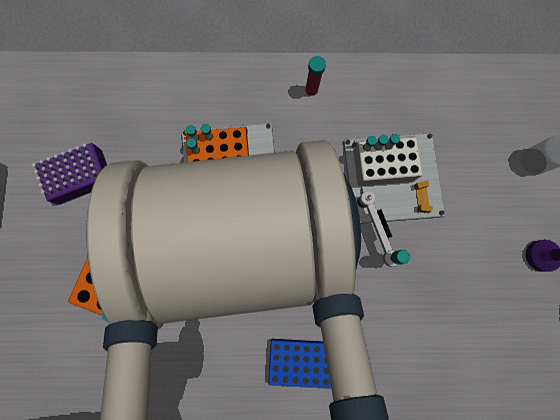

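```bash
python3 - <<'E'
from h import *
from workcell import sense,hand_in
s=load("pics/scene0.npy");p=at(s,270+125*.425-.3,130+200*.4255-.3,.100);d=p[:2]-[.6095,.2452]
print(p,np.hypot(*d),np.arctan2(d[1],d[0])+2.775, sense()["contact_force"])
print(hand_in())
E
```

```text
[0.6052 0.116  0.1   ] 0.12927153592341972 1.1709342197333248 [0.33027334 0.34244499 0.43960894]
the job is handed in; nothing more can be done
None
```

I swung the orange rack's retaining arm across and pushed the teal bolt down into the brass keeper. After I let go, the arm stayed across, and I handed the job in at about 11 s; no verdict came back.

**Arm angle:** I held the arm at about 1.32 rad while lowering the bolt. After release, the knob in the scene picture gives 1.17 rad and a radius of 129 mm. That agrees with the expected rest of about 1.19 rad (limit 1.12) to within measuring error.

**Bolt:** It travelled about 25 mm and ended with a 9.5 N upward reaction, so it had bottomed. The last picture shows the knob sitting directly on the arm tip, with the shank inside the keeper.

**Rack, other arm, gripper:** The orange rack shows no visible shift and the white rack's arm is still open. The gripper is clear of everything, with under 1 N of contact force. In the last top view the robot hid the orange station's front. My check there rests on the scene camera, plus the back of the rack in the top view.

**Fingertip height disagreed with the given tool data:** The fingertips sat about 33 mm above the reported TCP. My first closing was above the knob and touched nothing. I noticed from the 15 mm opening and the pictures, went lower and gripped the knob properly at 24.5 mm.

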